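# Clamp a round boat blank in the drilling cradle

## Task

In this toy-making room a round wooden blank has to be clamped in the drilling cradle for its mast hole. Lift the cradle's sprung bar out of its keeper and swing it well aside, lay the round blank (not the square batten) in the V groove so that it sticks out about equally at both ends, then swing the bar back over it and lower it so that it presses on the blank and sits between its keeper and stop again. Leave the batten, glue bottle and paint jar where they are.

Things in the scene. Friction and masses are not known exactly. Their poses are not given: they have to be found in the camera images.
- cradle: the drilling cradle, fixed to the table: plywood base 250 (x) by 130 (y) by 18 mm; origin at the centre of its underside, z up. Its V groove runs along its y axis through x = 0; an upright rod at x = +90 mm, y = 0, 168 mm tall and up to 32 mm thick, with a coil spring on it, is the pivot of the clamp bar
- cradle_mid (a point): middle of the V groove, 50 mm above the table: where the centre of a seated blank lies; axes as the cradle's. The groove has 45 degree faces on two supports 20 mm wide, centred 40 mm to either side along y, reaching 34 mm to either side in x and 49 mm high; fingers fit between the supports, down to the base
- keeper (a point): top of the keeper, 76 mm above the table at x = -82 mm, y = -26 mm of the cradle: a steel upright 14 by 16 mm on the -y side of the closed bar's free end. A like upright, the stop, stands on the bar's +y side, its face at y = +10.5 mm. The closed bar dips between the two
- knob (a point): centre of the upright black round knob (28 mm diameter, 50 mm tall) on the free end of the clamp bar, 172 mm from the rod; bar fully down, the knob spans 78 to 128 mm above the table and this point is at 103 mm. The aluminium bar below it is 20 mm wide and 14 mm thick, underside 64 mm above the table when down; it stays level
- bar_lift (a joint): height of the clamp bar above its lowest position, m, 0 to 0.040. A spring and its weight pull it down with about 7 N at 0 and 11 N at 0.040. Turning away from 0 is blocked by the keeper below about 0.012; it rests at about 0.006 on a seated blank
- bar_turn (a joint): turn of the clamp bar about the rod, rad, 0 to 1.8. At 0 (a hard stop) it lies across the groove, from the rod along the cradle's -x, between stop and keeper; growing values turn it counter-clockwise seen from above, so at 1.57 it points along the cradle's -y. A little friction holds it where it is left; it drops to its lowest position when let go off the blank
- blank: the round light-wood blank, a plain cylinder 40 mm in diameter and 150 mm long, about 0.12 kg, lying on the table with its axis along its own x
- blank_center (a point): the middle of the round blank, on its axis
- batten: the square light-wood batten, 150 by 40 by 40 mm, long along its own x, origin at the centre of its underside; to be left alone
- glue: white glue bottle, 52 mm diameter, 130 mm tall, origin under its base; to be left alone
- paint_jar: glass paint jar, 60 mm diameter, 70 mm tall, origin under its base; to be left alone

How it is judged:
By the outcome, as a careful person would: the job done as asked, in the order asked, and still so for the second after the job is handed in, with the robot touching nothing.
It also fails if it takes over 72 s, if anything falls off the work surface, if the arm or the gripper's body presses on something with over 40 N, if the wrist force passes 120 N, or if a joint passes its speed limit or range.

## Robot

A 7-joint arm with a two-finger parallel gripper is mounted at the origin on the work surface. World frame = base frame: x ahead of the robot, y to its left, z up, the work surface at z = 0. Lengths are in mm, angles in rad, forces in N, time in s.
With the tool pointing down it reaches from about 400 to 850 mm from the base axis. Payload 4.4 kg.
Tool frame: the origin (TCP) lies at the very end of the fingers, on their centre line; the grasp point (between the pads) lies grip_depth behind it (grip_depth is the distance from the TCP to the grasp point, in mm); z points along the fingers, y is the line along which they close (so a half turn about z gives the same grasp; the last joint's range is limited). The gripper opens to 94 mm and grips with 3 to 60 N. Pads are 16 mm wide; open, the fingers measure 119 mm over their backs; the gripper's body (75 mm by 177 mm) begins 78 mm behind the grasp point.
Start: joints at [1.041, 0.628, 0.038, 1.517, -0.027, 0.996, -0.02], TCP at [290.807, -581.334, 205.478] pointing down, gripper open.
Joint ranges: [-3.06, 3.06], [-0.37, 2.12], [-1.25, 1.32], [0.18, 2.47], [-1.1, 4.24], [0.23, 1.98], [-2.94, 2.94]. Speed limits (rad/s): [2.57, 2.57, 3.14, 3.14, 3.14, 3.14, 3.14].

## Interface

Orientations are given as [roll, pitch, yaw] about the fixed x, y, z axes, in that order (R = Rz(yaw) Ry(pitch) Rx(roll)).
In Python, from station import * gives the robot as it stands.
- The arm moves only by the tool play_rows, never from a script. Its argument "steps" is a list of rows, each a list of 7 numbers: the shift along the tool's x, y, z in mm, then the turn, a rotation vector about the tool's x, y, z in rad, then the opening, from -1 (shut) to 1 (fully open). A call has 1 to 12 rows; each row shifts and turns the commanded pose from where the row before left it, along the tool's axes as they then stand; what a row does not reach is not made up. A row lasts 1/8 s, in which the tool goes at most 62.5 mm and 10.7 degrees, less where a joint would pass 70% of its speed; a pose out of reach is approached as far as the arm can. A call with a gripper value outside its range is refused whole. The fingers move at their own pace and stop on an object; "squeeze" is the grip in N (left out, the last holds). Time passes only in rows, so rows that do not move let the fingers close. It gives the time, the measured TCP pose, the force, the opening and the grip force at its end, in the units of the state.
- get_obs(): the state, without advancing time (a new reading comes with each control period).
- read_camera(name): name is "scene" or "top"; returns the picture (420x560x3 uint8, red, green, blue); there is no depth.
- calibration(name): a dict with "intrinsics" (3x3 intrinsics, pixels), "k1" (the pictures are not rectified: a ray, as slopes to the right and down, at radius r is drawn at 1 + k1 r^2 times it, then the intrinsics apply), "pose" (4x4, takes a point from camera to world coordinates). Camera axes: x right, y up, looking along -z (the intrinsics and any distortion apply to the point x, -y, -z); pixel columns grow to the right and rows downward; lengths in mm; the calibration is good to about 2 mm. A picture is of the moment at which its call begins. calibration takes no time and is no camera call.
- close_job(): hands the job in; it is judged then, once.
The state is a dict: "clock": time; "joints": joint angles; "qd": joint speeds; "joint_efforts": joint torques, N m; "tool_pos": TCP position; "orientation": TCP orientation; "contact_force": force on the tool from outside, world axes, zero at the start; "torque": the same for the moment, N m; "finger_gap": opening from 0.0 (shut) to 1.0 (fully open); "gripper_force": force on a finger pad.
Only numpy, scipy, OpenCV 4.12 (cv2) and the standard library are available. Lean on these libraries where they do the work, as an engineer would, in place of code of your own. Each camera call takes 0.05 s, during which the arm holds its last target. There are 200 camera calls.

## Working session

There is one attempt and no reset: what is moved stays moved. The work goes in short steps, Python scripts to look and compute and a tool call to move; the robot and the scene stay as the last step left them, time stands still between calls to the robot, and variables do not carry over. Pictures are saved under pics/ and viewed, at most 10 in all, crops included, and the job is handed in when it is done.

Besides the shell and the picture viewer there is one more tool, called after ">>>" by a JSON object that holds its "name" and its "arguments", one argument or row to a line. play_rows: Moves the arm, as the interface text tells. Its arguments: {"type":"object","properties":{"steps":{"type":"array"},"squeeze":{"type":"number"}},"required":["steps"]}

```bash
ls; mkdir -p pics; python3 - <<'E'
from station import *
import cv2,numpy as np
for n in("scene","top"):
    im=read_camera(n); cv2.imwrite(f"pics/{n}0.png",im[:,:,::-1]); c=calibration(n); print(n,c)
print(get_obs())
E
```

```text
pics
scene {'intrinsics': array([[411.36272218,   0.        , 270.73429038],
       [  0.        , 411.36272218, 204.99715018],
       [  0.        ,   0.        ,   1.        ]]), 'k1': -0.12301974165478406, 'pose': array([[-6.25722057e-01, -4.15835810e-01,  6.59964004e-01,
         1.23649225e+03],
       [ 7.79873362e-01, -3.51297084e-01,  5.18061675e-01,
         6.05615961e+02],
       [ 1.64148342e-02,  8.38850963e-01,  5.44113605e-01,
         6.92164542e+02],
       [ 0.00000000e+00,  0.00000000e+00,  0.00000000e+00,
         1.00000000e+00]])}
top {'intrinsics': array([[475.23680765,   0.        , 276.4849392 ],
       [  0.        , 475.23680765, 208.53281907],
       [  0.        ,   0.        ,   1.        ]]), 'k1': -0.10308861952523209, 'pose': array([[-5.68414121e-02,  9.74767850e-01, -2.15862668e-01,
         2.83463296e+02],
       [-9.98374373e-01, -5.64066197e-02,  8.17950508e-03,
         2.94642239e+01],
       [-4.20296486e-03,  2.15976691e-01,  9.76389474e-01,
         1.18593117e+03],
       [ 0.00000000e+00,  0.00000000e+00,  0.00000000e+00,
         1.00000000e+00]])}
{'clock': 0.1, 'joints': array([ 1.04120292,  0.62924421,  0.03844939,  1.51824005, -0.02699755,
        0.99631079, -0.01999802]), 'qd': array([-1.42591345e-03, -1.97419605e-03,  2.81807074e-05, -2.63132653e-03,
       -3.69535931e-04,  1.24291136e-03,  1.16429828e-03]), 'joint_efforts': array([ 2.54335580e-03, -5.50795162e+01,  1.14729546e+00, -1.87117767e+01,
       -5.21663879e-02,  1.92713522e-02,  4.68145254e-05]), 'tool_pos': array([ 290.53363354, -580.79445226,  204.66121729]), 'orientation': array([-3.13990842e+00,  2.06764189e-05,  4.63793613e-01]), 'contact_force': array([-0.3853708 ,  0.46877356, -0.98865961]), 'torque': array([ 0.0064917 , -0.02912567, -0.02534018]), 'gripper_force': 0.0, 'finger_gap': 1.001928543305622}
```

View pics/scene0.png

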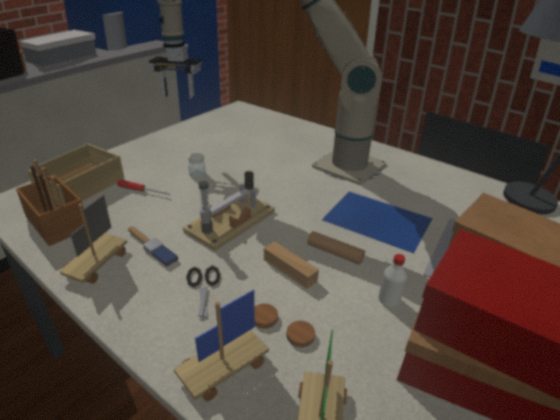

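View pics/top0.png

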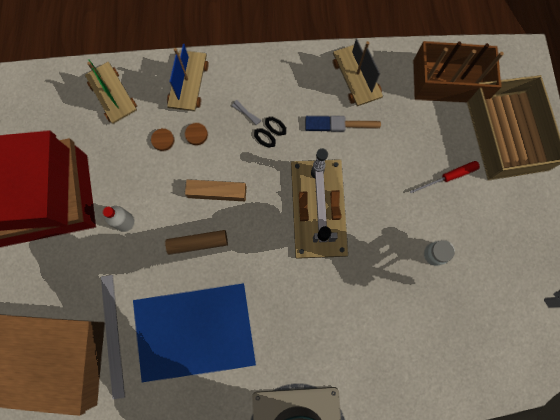

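The top view shows the cradle at about (320,208), with its rod at (321,157) and the knob at (324,234). The round blank is at (197,242), the batten at (215,190), the glue at (117,217) and the jar at (440,252). Next I'll measure by masks and rays.

```bash
cat > h.py <<'E'
from station import *
import cv2,numpy as np
def ray(n,uv):
    c=calibration(n);K=c["intrinsics"];P=c["pose"]
    p=cv2.undistortPoints(np.array([[uv]],float),K,np.array([c["k1"],0,0,0,0]))[0,0] 
    return P[:3,3],P[:3,:3]@np.array([p[0],-p[1],-1])
def onz(n,uv,z):
    o,d=ray(n,uv); return o+d*(z-o[2])/d[2]
def proj(n,X):
    c=calibration(n);P=c["pose"];q=P[:3,:3].T@(np.array(X,float)-P[:3,3]);s=np.array([q[0],-q[1]])/-q[2]
    s=s*(1+c["k1"]*(s@s));K=c["intrinsics"];return np.array([K[0,0]*s[0]+K[0,2],K[1,1]*s[1]+K[1,2]])
E
python3 - <<'E'
from h import *
im=cv2.imread("pics/top0.png");hsv=cv2.cvtColor(im,cv2.COLOR_BGR2HSV)
print(hsv[242,197],hsv[190,215],hsv[200,310],hsv[220,250],hsv[265,230])
def comp(mask,x0,y0,x1,y1,name):
    m=np.zeros_like(mask);m[y0:y1,x0:x1]=mask[y0:y1,x0:x1]
    n,l,s,c=cv2.connectedComponentsWithStats(m);i=1+np.argmax(s[1:,4]);
    cn=max(cv2.findContours((l==i).astype('uint8'),0,1)[0],key=cv2.contourArea)
    r=cv2.minAreaRect(cn);print(name,s[i],c[i],r);return c[i],cv2.boxPoints(r)
wood=((hsv[:,:,1]>75)&(hsv[:,:,0]<25)).astype('uint8')*255
c,b=comp(wood,150,220,245,265,"blank")
print([onz("top",p,20).round(1) for p in b],onz("top",c,20))
c,b=comp(wood,175,170,255,210,"batten");print([onz("top",p,30).round(1) for p in b])
c,b=comp(wood,285,150,355,265,"cradle");print([onz("top",p,18).round(1) for p in b])
dark=((hsv[:,:,2]<50)).astype('uint8')*255
c,b=comp(dark,312,222,338,245,"knob");print(onz("top",c,128))
big=cv2.resize(im[140:275,150:365],None,fx=3.7,fy=3.7,interpolation=cv2.INTER_CUBIC);cv2.imwrite("pics/c1.png",big)
s=cv2.imread("pics/scene0.png");cv2.imwrite("pics/c2.png",cv2.resize(s[150:260,170:380],None,fx=3.8,fy=3.8,interpolation=cv2.INTER_CUBIC))
E
```

```text
[ 15 145  79] [ 15 139 141] [ 20 119 135] [19 38 94] [ 20  39 136]
blank [165 230  63  25 984] [195.95630081 241.78963415] ((195.76869201660156, 241.7801971435547), (16.17525863647461, 62.1077766418457), 81.4163818359375)
[array([481.2, 304.7,  20. ]), array([496. , 150.2,  20. ]), array([455.5, 145.6,  20. ]), array([440.7, 299. ,  20. ])] [468.29536085 224.26585555  20.        ]
batten [ 185  179   62   22 1127] [215.40372671 189.88731145] ((215.33497619628906, 189.9152069091797), (61.015533447265625, 18.70590591430664), 3.2397000789642334)
[array([580.7, 249.6,  30. ]), array([629.4, 246.3,  30. ]), array([611.1,  91.9,  30. ]), array([562.9,  96.7,  30. ])]
cradle [ 291  160   57   98 4011] [318.05559711 209.8180005 ] ((319.0701599121094, 208.47286987304688), (97.41343688964844, 52.3216667175293), 87.27368927001953)
[array([664.6, -23.8,  18. ]), array([ 663.7, -159.1,   18. ]), array([ 412. , -148.6,   18. ]), array([413.5, -19.3,  18. ])]
knob [313 226  24  16 215] [323.93953488 234.66511628] ((324.5, 233.5), (15.0, 23.0), 90.0)
[450.92853701 -82.78096547 128.        ]
```

View pics/c1.png

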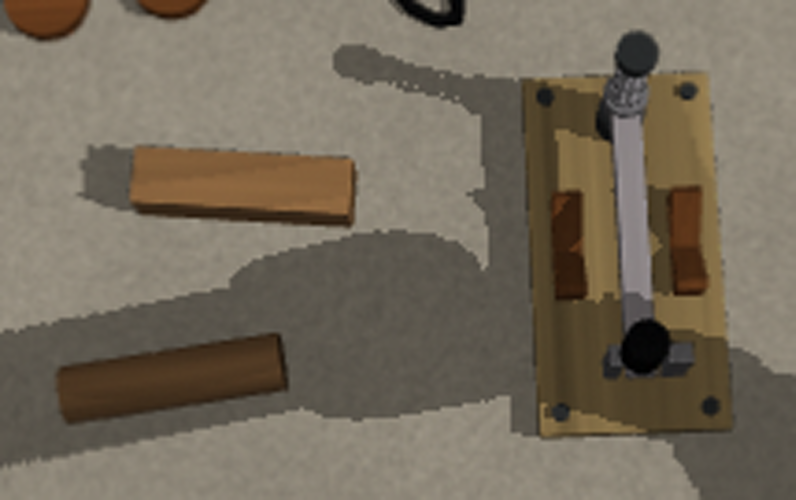

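View pics/c2.png

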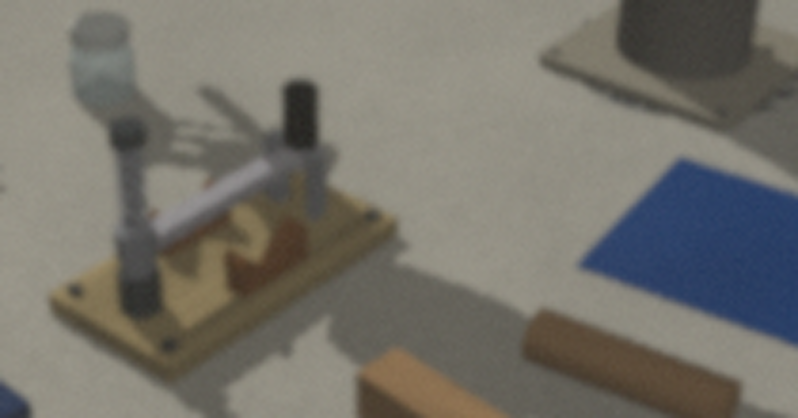

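```bash
python3 - <<'E'
from h import *
import station; print([n for n in dir(station) if not n.startswith('_')], getattr(station,'grip_depth',None))
C=lambda x,y:(150+(x+.5)/3.7-.5,140+(y+.5)/3.7-.5)
cor=[onz("top",C(*p),18) for p in [(523,80),(708,73),(732,428),(542,436)]]
for p in cor:print(p.round(1))
m=np.mean(cor,0);d=(cor[0]+cor[1]-cor[2]-cor[3])/2;e=(cor[0]+cor[3]-cor[1]-cor[2])/2
print("cradle",m,np.linalg.norm(d),np.linalg.norm(e),np.arctan2(d[1],d[0]),np.arctan2(-e[0],e[1]))
k=onz("top",C(645,345),128);r=onz("top",C(637,52),168);print("knob",k,"rod",r,k-r,np.arctan2(*(r-k)[1::-1]))
S=lambda x,y:(170+(x+.5)/3.8-.5,150+(y+.5)/3.8-.5)
print("scene rod",onz("scene",S(128,127),168),"knob",onz("scene",S(301,88),128))
print("scene base cor",[onz("scene",S(*p),18).round(1) for p in [(50,300),(168,365),(397,222)]])
# blank: end edges in top crop at silhouette
for p in [(57,372),(67,422),(278,334),(288,388)]: print("bl",onz("top",C(*p),20).round(1))
print("scene blank", [onz("scene",S(*p),20).round(1) for p in [(535,335),(728,395)]])
print("jar",onz("top",(440,250),70),"glue",onz("top",(108,211),130))
E
```

```text
['IKError', 'calibration', 'close_job', 'get_obs', 'grip_depth', 'read_camera'] 18.8
[664.1 -24.7  18. ]
[ 661.9 -154.    18. ]
[ 413.4 -148.6   18. ]
[415.6 -21.6  18. ]
cradle [538.73335978 -87.23510119  18.        ] 248.50024358710087 128.1839287187127 -0.017066987486179703 -0.017000506878363186
knob [454.99621857 -83.14146791 128.        ] rod [629.097838   -88.30312574 168.        ] [-174.10161943    5.16165783  -40.        ] -0.02963870372680463
scene rod [631.4929917  -89.04933391 168.        ] knob [460.44899724 -85.58052603 128.        ]
scene base cor [array([ 669.4, -147.2,   18. ]), array([667.1, -27.6,  18. ]), array([425.3, -18.1,  18. ])]
bl [476.6 301.8  20. ]
bl [442.3 295.3  20. ]
bl [494.2 151.5  20. ]
bl [457.2 146.1  20. ]
scene blank [array([478.6, 148.4,  20. ]), array([450.1, 287.2,  20. ])]
jar [ 406.40744648 -363.81323436   70.        ] glue [533.54801791 409.03590473 130.        ]
```

```bash
cat >> h.py <<'E'
from scipy.spatial.transform import Rotation as Ro, Slerp
import json
def down(yaw,tilt=0):  # tilt: tool top leans towards -x of yaw frame 'cradle' (about y)
    return Ro.from_euler('z',yaw)*Ro.from_euler('x',np.pi)
def plan(wps,start=None):
    """wps: (xyz, Rotation, nrows, grip); rows from the measured pose, rounding fed back"""
    o=get_obs();p=np.array(o["tool_pos"]);R=Ro.from_euler('xyz',o["orientation"])
    rows=[]
    p0,R0=p.copy(),R
    for X,RT,n,g in wps:
        X=np.array(X,float);sl=Slerp([0,1],Ro.concatenate([R0,RT]))
        for i in range(1,n+1):
            t=p0+(X-p0)*i/n;Rt=sl(i/n)
            s=np.round(2*R.inv().apply(t-p))/2;w=np.round((R.inv()*Rt).as_rotvec(),2)
            rows.append([*(s+0.),*(w+0.),g]);p=p+R.apply(s);R=R*Ro.from_rotvec(w)
        p0,R0=X,RT
    for i in range(0,len(rows),12): print(json.dumps(rows[i:i+12]).replace('.0,',',').replace(' ',''))
    print("end",p.round(1),R.as_euler('xyz').round(3))
CR=np.array([539,-87.]);CY=-0.02
def cr(x,y,z): c,s=np.cos(CY),np.sin(CY);return np.array([CR[0]+c*x-s*y,CR[1]+s*x+c*y,z])
def st():
    o=get_obs();print(round(o["clock"],2),o["tool_pos"].round(1),o["orientation"].round(3),"F",o["contact_force"].round(1),"gap",round(o["finger_gap"]*94,1),"grip",round(o["gripper_force"],1))
E
python3 - <<'E'
from h import *
plan([((457,-84.5,200),down(-0.02),12,1),((457,-84.5,86),down(-0.02),6,1)])
E
```

```text
[[31,-31,0.5,0,0,0.04,1],[29.5,-32,0.5,0,0,0.04,1],[28.5,-33,0.5,0,0,0.04,1],[27,-34,0.5,0,0,0.04,1],[25.5,-35.5,0,0,0,0.04,1],[24,-36.5,0.5,0,0,0.04,1],[23,-37,0.5,0,0,0.04,1],[21,-38,0.5,0,0,0.04,1],[20,-39,0.5,0,0,0.04,1],[18,-40,0.5,0,0,0.04,1],[16.5,-40,0.5,0,0,0.04,1],[14.5,-41,0.5,0,0,0.04,1]]
[[0,0,19,0,0,0,1],[0,0,19,0,0,0,1],[0,0,19,0,0,0,1],[0,0,19,0,0,0,1],[0,0,19,0,0,0,1],[0.5,0,19,0,0,0,1]]
end [457.2 -84.6  85.8] [-3.14e+00  1.00e-03 -1.60e-02]
```

>>> {"name": "play_rows", "arguments": {
  "steps": [
    [31, -31, 0.5, 0, 0, 0.04, 1],
    [29.5, -32, 0.5, 0, 0, 0.04, 1],
    [28.5, -33, 0.5, 0, 0, 0.04, 1],
    [27, -34, 0.5, 0, 0, 0.04, 1],
    [25.5, -35.5, 0, 0, 0, 0.04, 1],
    [24, -36.5, 0.5, 0, 0, 0.04, 1],
    [23, -37, 0.5, 0, 0, 0.04, 1],
    [21, -38, 0.5, 0, 0, 0.04, 1],
    [20, -39, 0.5, 0, 0, 0.04, 1],
    [18, -40, 0.5, 0, 0, 0.04, 1],
    [16.5, -40, 0.5, 0, 0, 0.04, 1],
    [14.5, -41, 0.5, 0, 0, 0.04, 1]
  ]
}}

```text
clock: 1.6
tool_pos: [457.3, -83.9, 199.8]
orientation: [3.142, 0.0, -0.018]
contact_force: [-0.4, 0.2, -0.4]
finger_gap: 1.0
gripper_force: 0.0
```

>>> {"name": "play_rows", "arguments": {
  "steps": [
    [0, 0, 19, 0, 0, 0, 1],
    [0, 0, 19, 0, 0, 0, 1],
    [0, 0, 19, 0, 0, 0, 1],
    [0, 0, 19, 0, 0, 0, 1],
    [0, 0, 19, 0, 0, 0, 1],
    [0, 0, 19, 0, 0, 0, 1],
    [0, 0, 0, 0, 0, 0, 1]
  ]
}}

```text
clock: 2.48
tool_pos: [455.9, -85.1, 84.9]
orientation: [-3.141, 0.003, -0.016]
contact_force: [0.6, -0.4, -0.4]
finger_gap: 1.004
gripper_force: 0.0
```

```bash
python3 - <<'E'
from h import *
st()
a=read_camera("scene")[130:270,160:330,::-1];b=read_camera("top")[130:270,240:410,::-1]
cv2.imwrite("pics/k.png",cv2.resize(np.hstack([a,b]),None,fx=2.3,fy=2.3,interpolation=cv2.INTER_CUBIC))
E
```

```text
2.48 [455.9 -85.1  84.9] [-3.141e+00  3.000e-03 -1.600e-02] F [ 0.6 -0.4 -0.4] gap 94.4 grip 0.0
```

View pics/k.png

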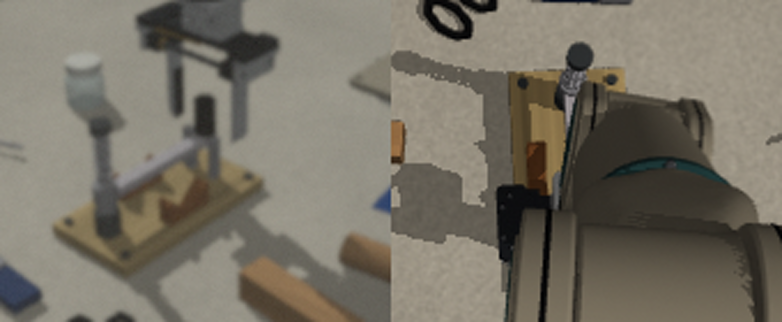

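The fingers straddle the black knob at (205,115) in the left half, with clear space on both sides, so I'll close the gripper.

>>> {"name": "play_rows", "arguments": {
  "steps": [
    [0, 0, 0, 0, 0, 0, -1],
    [0, 0, 0, 0, 0, 0, -1],
    [0, 0, 0, 0, 0, 0, -1],
    [0, 0, 0, 0, 0, 0, -1],
    [0, 0, 0, 0, 0, 0, -1],
    [0, 0, 0, 0, 0, 0, -1],
    [0, 0, 0, 0, 0, 0, -1]
  ],
  "squeeze": 35
}}

```text
clock: 3.45
tool_pos: [457.1, -85.4, 86.0]
orientation: [3.141, 0.0, -0.016]
contact_force: [-1.1, -2.7, -0.2]
finger_gap: 0.291
gripper_force: 31.6
```

>>> {"name": "play_rows", "arguments": {
  "steps": [
    [0, 0, -5, 0, 0, 0, -1],
    [0, 0, -5, 0, 0, 0, -1],
    [0, 0, -5, 0, 0, 0, -1],
    [0, 0, -5, 0, 0, 0, -1],
    [0, 0, -5, 0, 0, 0, -1],
    [0, 0, 0, 0, 0, 0, -1]
  ]
}}

```text
clock: 4.2
tool_pos: [457.7, -85.6, 111.4]
orientation: [3.141, -0.001, -0.016]
contact_force: [4.6, -2.9, -9.4]
finger_gap: 0.29
gripper_force: 35.0
```

```bash
python3 - <<'E'
from h import *
st()
o=get_obs();p=o["tool_pos"]
rod=cr(90,0,0)[:2];v=p[:2]-rod;print("rod",rod,"r",np.hypot(*v),"ang",np.arctan2(v[1],v[0]))
print("pivot if r=172 ang from CY", p[:2]+172*np.array([np.cos(CY),np.sin(CY)]))
# arc about rod, 1.45 rad
a0=np.arctan2(v[1],v[0]);r=172
w=[]
for i in range(1,16):
    t=1.5*i/15;w.append((np.array([*(rod+r*np.array([np.cos(a0+t),np.sin(a0+t)])),p[2]]),down(o["orientation"][2]+t),1,-1))
plan(w)
E
```

```text
4.2 [457.7 -85.6 111.4] [ 3.141e+00 -1.000e-03 -1.600e-02] F [ 4.6 -2.9 -9.4] gap 27.3 grip 35.0
rod [628.9820006 -88.79988  ] r 171.32784849531546 ang 3.12266655986735
pivot if r=172 ang from CY [629.6504369  -88.99727733]
[[0,17,0,0,0,-0.1,-1],[1,17.5,0,0,0,-0.1,-1],[1,17,0,0,0,-0.1,-1],[0.5,17,0,0,0,-0.1,-1],[1,17.5,0,0,0,-0.1,-1],[0.5,17,0,0,0,-0.1,-1],[1,17,0,0,0,-0.1,-1],[1,17.5,0,0,0,-0.1,-1],[0.5,17,0,0,0,-0.1,-1],[1,17,0,0,0,-0.1,-1],[0.5,17.5,0,0,0,-0.1,-1],[1,17,0,0,0,-0.1,-1]]
[[1,17.5,0,0,0,-0.1,-1],[0.5,17,0.5,0,0,-0.1,-1],[1,17,0,0,0,-0.1,-1]]
end [ 613.4 -260.1  111.2] [3.14  0.    1.484]
```

Lifted about 25 mm, and the spring is pulling at 9.4 N as expected. The keeper needs at least 12 mm, so I'll swing the bar.

>>> {"name": "play_rows", "arguments": {
  "steps": [
    [0.5, 17, 0, 0, 0, -0.1, -1],
    [1, 17.5, 0, 0, 0, -0.1, -1],
    [1, 17, 0, 0, 0, -0.1, -1],
    [0.5, 17, 0, 0, 0, -0.1, -1],
    [1, 17.5, 0, 0, 0, -0.1, -1],
    [0.5, 17, 0, 0, 0, -0.1, -1],
    [1, 17, 0, 0, 0, -0.1, -1]
  ]
}}

```text
clock: 5.08
tool_pos: [494.2, -195.9, 110.4]
orientation: [-3.139, 0.001, 0.687]
contact_force: [3.6, 0.7, -8.7]
finger_gap: 0.291
gripper_force: 35.0
```

```bash
cat > arc.py <<'E'
from h import *
import sys
def arc(t,n):
    o=get_obs();p=o["tool_pos"];rod=np.array([629.3,-89]);v=p[:2]-rod;a=np.arctan2(v[1],v[0]);print("turn",((a-np.pi-CY)+np.pi)%(2*np.pi)-np.pi,"r",np.hypot(*v))
    plan([(np.array([*(rod+172*np.array([np.cos(a+t*i/n),np.sin(a+t*i/n)])),p[2]]),down(o["orientation"][2]+t*i/n),1,-1) for i in range(1,n+1)])
if __name__=="__main__": st();arc(float(sys.argv[1]),int(sys.argv[2]))
E
python3 arc.py 0.8 8
```

```text
5.08 [ 494.2 -195.9  110.4] [-3.139e+00  1.000e-03  6.870e-01] F [ 3.6  0.7 -8.7] gap 27.4 grip 35.0
turn 0.6890313517449407 r 172.2803255800232
[[1,17,0,0,0,-0.1,-1],[0.5,17.5,0,0,0,-0.1,-1],[0.5,17,0,0,0,-0.1,-1],[0.5,17,0,0,0,-0.1,-1],[0.5,17.5,-0.5,0,0,-0.1,-1],[0.5,17,0,0,0,-0.1,-1],[0.5,17.5,0,0,0,-0.1,-1],[0.5,17,0,0,0,-0.1,-1]]
end [ 611.8 -260.3  110.5] [-3.139e+00 -2.000e-03  1.487e+00]
```

Force is low and the radius is right, so I'll continue. Then I'll lower the bar to its rest, release it and go up.

>>> {"name": "play_rows", "arguments": {
  "steps": [
    [0.5, 17, 0, 0, 0, -0.1, -1],
    [1, 17.5, 0, 0, 0, -0.1, -1],
    [0.5, 17, 0, 0, 0, -0.1, -1],
    [1, 17, 0, 0, 0, -0.1, -1],
    [0.5, 17.5, 0, 0, 0, -0.1, -1],
    [1, 17, 0, 0, 0, -0.1, -1],
    [0.5, 17.5, 0, 0, 0, -0.1, -1],
    [1, 17, 0, 0, 0, -0.1, -1],
    [0, 0, 5, 0, 0, 0, -1],
    [0, 0, 6, 0, 0, 0, -1],
    [0, 0, 6, 0, 0, 0, -1],
    [0, 0, 6, 0, 0, 0, -1]
  ]
}}

```text
clock: 6.58
tool_pos: [611.7, -261.3, 87.6]
orientation: [-3.14, 0.002, 1.483]
contact_force: [-4.2, -11.5, 1.3]
finger_gap: 0.291
gripper_force: 35.0
```

>>> {"name": "play_rows", "arguments": {
  "steps": [
    [0, 0, 0, 0, 0, 0, -1],
    [0, 0, 0, 0, 0, 0, 1],
    [0, 0, 0, 0, 0, 0, 1],
    [0, 0, 0, 0, 0, 0, 1],
    [0, 0, 0, 0, 0, 0, 1],
    [0, 0, -25, 0, 0, 0, 1],
    [0, 0, -30, 0, 0, 0, 1],
    [0, 0, -30, 0, 0, 0, 1],
    [0, 0, -30, 0, 0, 0, 1]
  ]
}}

```text
clock: 7.7
tool_pos: [613.2, -259.8, 204.0]
orientation: [3.141, -0.0, 1.484]
contact_force: [-0.2, -0.3, 0.0]
finger_gap: 0.999
gripper_force: 0.0
```

```bash
python3 - <<'E'
from h import *
st()
# blank: axis direction angle 1.679 -> tool x along the axis; closing perpendicular
for y in (1.679,-1.463):
  print(y); plan([((468,223.5,200),down(y),14,1),((468,223.5,5),down(y),6,1)])
E
```

```text
7.7 [ 613.2 -259.8  204. ] [ 3.141 -0.     1.484] F [-0.2 -0.3  0. ] gap 93.9 grip 0.0
1.679
[[33.5,-13.5,0.5,0,0,-0.01,1],[33.5,-13,0,0,0,-0.02,1],[34,-12,0.5,0,0,-0.01,1],[34,-12,0,0,0,-0.02,1],[34,-11.5,0.5,0,0,-0.01,1],[34.5,-11,0.5,0,0,-0.01,1],[34.5,-10.5,0,0,0,-0.02,1],[34.5,-10,0.5,0,0,-0.01,1],[35,-9.5,0,0,0,-0.02,1],[35,-9,0.5,0,0,-0.01,1],[35,-8.5,0.5,0,0,-0.01,1],[35,-8,0,0,0,-0.02,1]]
[[35,-7.5,0.5,0,0,-0.01,1],[35.5,-7,0,0,0,-0.02,1],[0,0,32.5,0,0,0,1],[0,0,32.5,0,0,0,1],[0,0,32.5,0,0,0,1],[0,0,32.5,0,0,0,1],[0,0,32.5,0,0,0,1],[0,0,32.5,0,0,0,1]]
end [468.2 223.5   5.2] [ 3.141 -0.     1.684]
-1.463
[[33.5,-13.5,0.5,0,0,0.21,1],[30,-20,0,0,0,0.21,1],[25,-25.5,0.5,0,0,0.21,1],[19.5,-30.5,0,0,0,0.21,1],[12,-34,0.5,0,0,0.21,1],[5.5,-35.5,0.5,0,0,0.21,1],[-2.5,-36,0,0,0,0.21,1],[-10,-35,0.5,0,0,0.21,1],[-17,-31.5,0,0,0,0.21,1],[-23,-27.5,0.5,0,0,0.21,1],[-28.5,-22.5,0.5,0,0,0.22,1],[-32.5,-15.5,0,0,0,0.21,1]]
[[-35,-8,0.5,0,0,0.21,1],[-36,-1,0,0,0,0.21,1],[0,0,32.5,0,0,0,1],[0,0,32.5,0,0,0,1],[0,0,32.5,0,0,0,1],[0,0,32.5,0,0,0,1],[0,0,32.5,0,0,0,1],[0,0,32.5,0,0,0,1]]
end [468.3 223.4   5.2] [-3.141  0.    -1.466]
```

>>> {"name": "play_rows", "arguments": {
  "steps": [
    [33.5, -13.5, 0.5, 0, 0, -0.01, 1],
    [33.5, -13, 0, 0, 0, -0.02, 1],
    [34, -12, 0.5, 0, 0, -0.01, 1],
    [34, -12, 0, 0, 0, -0.02, 1],
    [34, -11.5, 0.5, 0, 0, -0.01, 1],
    [34.5, -11, 0.5, 0, 0, -0.01, 1],
    [34.5, -10.5, 0, 0, 0, -0.02, 1],
    [34.5, -10, 0.5, 0, 0, -0.01, 1],
    [35, -9.5, 0, 0, 0, -0.02, 1],
    [35, -9, 0.5, 0, 0, -0.01, 1],
    [35, -8.5, 0.5, 0, 0, -0.01, 1],
    [35, -8, 0, 0, 0, -0.02, 1]
  ]
}}

```text
clock: 9.2
tool_pos: [488.4, 155.6, 199.7]
orientation: [3.141, -0.0, 1.654]
contact_force: [0.2, -0.9, -0.2]
finger_gap: 1.003
gripper_force: 0.0
```

>>> {"name": "play_rows", "arguments": {
  "steps": [
    [35, -7.5, 0.5, 0, 0, -0.01, 1],
    [35.5, -7, 0, 0, 0, -0.02, 1],
    [0, 0, 33, 0, 0, 0, 1],
    [0, 0, 33, 0, 0, 0, 1],
    [0, 0, 33, 0, 0, 0, 1],
    [0, 0, 33, 0, 0, 0, 1],
    [0, 0, 0, 0, 0, 0, 1]
  ]
}}

```text
clock: 10.07
tool_pos: [466.5, 222.6, 65.4]
orientation: [-3.137, 0.002, 1.684]
contact_force: [-0.6, -0.3, -0.2]
finger_gap: 0.999
gripper_force: 0.0
```

```bash
python3 - <<'E'
from h import *
st()
a=read_camera("scene")[:,:,::-1];b=read_camera("top")[:,:,::-1]
cv2.imwrite("pics/m.png",cv2.resize(np.hstack([a[130:300,170:400],b[130:300,140:400]]),None,fx=1.6,fy=1.6,interpolation=cv2.INTER_CUBIC))
E
```

```text
10.07 [466.5 222.6  65.4] [-3.137e+00  2.000e-03  1.684e+00] F [-0.6 -0.3 -0.2] gap 93.9 grip 0.0
```

View pics/m.png

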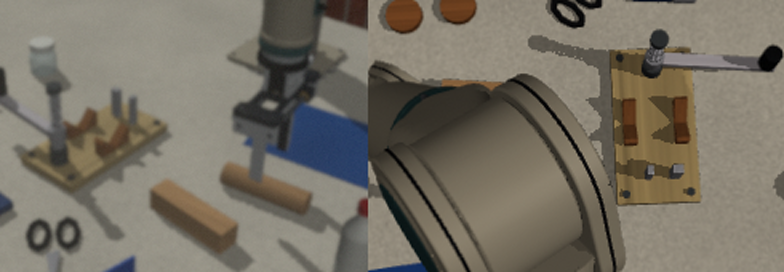

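The bar is swung aside at (715,60) in the right half, and the groove supports are clear. The gripper straddles the blank at about (262,185) in the left half. I'll descend, grip and lift.

>>> {"name": "play_rows", "arguments": {
  "steps": [
    [0, 0, 20, 0, 0, 0, 1],
    [0, 0, 20, 0, 0, 0, 1],
    [0, 0, 15, 0, 0, 0, 1],
    [0, 0, 6, 0, 0, 0, 1],
    [0, 0, 0, 0, 0, 0, -1],
    [0, 0, 0, 0, 0, 0, -1],
    [0, 0, 0, 0, 0, 0, -1],
    [0, 0, 0, 0, 0, 0, -1],
    [0, 0, 0, 0, 0, 0, -1],
    [0, 0, 0, 0, 0, 0, -1]
  ],
  "squeeze": 30
}}

```text
clock: 11.42
tool_pos: [468.3, 223.3, 6.0]
orientation: [3.141, -0.0, 1.684]
contact_force: [-0.4, 0.3, -0.1]
finger_gap: 0.417
gripper_force: 30.0
```

>>> {"name": "play_rows", "arguments": {
  "steps": [
    [0, 0, -20, 0, 0, 0, -1],
    [0, 0, -35, 0, 0, 0, -1],
    [0, 0, -40, 0, 0, 0, -1],
    [0, 0, -40, 0, 0, 0, -1],
    [0, 0, -20, 0, 0, 0, -1],
    [0, 0, 0, 0, 0, 0, -1]
  ]
}}

```text
clock: 12.18
tool_pos: [468.9, 223.5, 162.1]
orientation: [3.139, -0.001, 1.683]
contact_force: [0.2, -1.4, -1.9]
finger_gap: 0.419
gripper_force: 30.0
```

```bash
python3 - <<'E'
from h import *
st()
im=read_camera("top");sc=read_camera("scene")
cv2.imwrite("pics/n.png",cv2.resize(sc[130:290,200:400,::-1],None,fx=3.5,fy=3.5,interpolation=cv2.INTER_CUBIC))
E
```

```text
12.18 [468.9 223.5 162.1] [ 3.139e+00 -1.000e-03  1.683e+00] F [ 0.2 -1.4 -1.9] gap 39.4 grip 30.0
```

View pics/n.png

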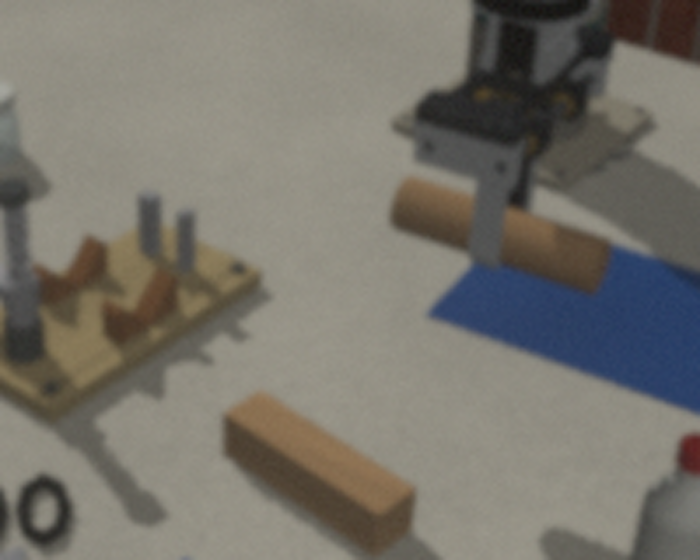

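The blank is gripped and level. Its end centres are at about (404,203) and (597,272), with the finger at (490,225). I'll check the centring and plan the move.

```bash
cat > tilt.py <<'E'
from h import *
def tl(yaw,t): # lean of tool top toward cradle -x by t, blank axis along cradle y
    return Ro.from_euler('z',CY)*Ro.from_euler('y',-t)*Ro.from_euler('z',yaw)*Ro.from_euler('x',np.pi)
# check direction: tool z axis (pointing to fingertip) should have +x component
E
python3 - <<'E'
from tilt import *
S=lambda x,y:(200+(x+.5)/3.5-.5,130+(y+.5)/3.5-.5)
a=onz("scene",S(402,203),176);b=onz("scene",S(597,272),176);f=onz("scene",S(490,227),176);print(a,b,np.linalg.norm(a-b),"mid",(a+b)/2,"tcp",get_obs()["tool_pos"])
for t in (.38,):
  R=tl(np.pi/2,t);print(R.as_matrix().round(2))
  d=R.apply([0,0,1])*14   # TCP lies 14 mm beyond blank axis
  A=cr(0,0,110)+d; B=cr(0,0,56)+d; print(cr(0,0,110),A,B)
  plan([((A+np.array([0,0,40])),R,12,-1),(A,R,3,-1)])
E
```

```text
[478.70247557 147.6121707  176.        ] [469.30285815 296.79906664 176.        ] 149.48271716290702 mid [474.00266686 222.20561867 176.        ] tcp [467.62155727 222.63749848 160.21295786]
[[ 0.02  0.93  0.37]
 [ 1.   -0.02 -0.01]
 [ 0.    0.37 -0.93]]
[539. -87. 110.] [544.19184803 -87.10385081  96.9986951 ] [544.19184803 -87.10385081  42.9986951 ]
[[-26.5,3.5,2,-0.03,0,0.01,-1],[-26,3.5,2,-0.03,0,0.01,-1],[-26.5,4,2,-0.04,-0.01,0.01,-1],[-26,4,3,-0.03,0,0.01,-1],[-26.5,4,2.5,-0.03,0,0.01,-1],[-26,4.5,3,-0.03,0,0.02,-1],[-26,5,3,-0.03,0,0.01,-1],[-26,5,3,-0.03,-0.01,0.01,-1],[-26,5,3.5,-0.04,0,0.01,-1],[-26,5,3.5,-0.03,0,0.01,-1],[-25.5,5.5,4,-0.03,0,0.01,-1],[-26,5.5,4,-0.03,0,0.01,-1]]
[[0,-5,12.5,0,0,0,-1],[0,-5,12.5,0,0,0,-1],[0,-4.5,12.5,0,0,0,-1]]
end [544.5 -87.   96.9] [ 2.762 -0.004  1.554]
```

The length comes out at 149.5 mm, and the grip is centred within about 1 mm. I'll carry it over with the tool tilted so the gripper body clears the rod.

>>> {"name": "play_rows", "arguments": {
  "steps": [
    [-26.5, 3.5, 2, -0.03, 0, 0.01, -1],
    [-26, 3.5, 2, -0.03, 0, 0.01, -1],
    [-26.5, 4, 2, -0.04, -0.01, 0.01, -1],
    [-26, 4, 3, -0.03, 0, 0.01, -1],
    [-26.5, 4, 2.5, -0.03, 0, 0.01, -1],
    [-26, 4.5, 3, -0.03, 0, 0.02, -1],
    [-26, 5, 3, -0.03, 0, 0.01, -1],
    [-26, 5, 3, -0.03, -0.01, 0.01, -1],
    [-26, 5, 3.5, -0.04, 0, 0.01, -1],
    [-26, 5, 3.5, -0.03, 0, 0.01, -1],
    [-25.5, 5.5, 4, -0.03, 0, 0.01, -1],
    [-26, 5.5, 4, -0.03, 0, 0.01, -1]
  ]
}}

```text
clock: 13.78
tool_pos: [543.6, -86.8, 136.1]
orientation: [2.763, -0.006, 1.554]
contact_force: [0.6, -0.6, -1.8]
finger_gap: 0.42
gripper_force: 30.0
```

>>> {"name": "play_rows", "arguments": {
  "steps": [
    [0, -5, 12.5, 0, 0, 0, -1],
    [0, -5, 12.5, 0, 0, 0, -1],
    [0, -4.5, 12.5, 0, 0, 0, -1],
    [0, 0, 0, 0, 0, 0, -1]
  ]
}}

```text
clock: 14.28
tool_pos: [543.3, -85.8, 95.2]
orientation: [2.766, -0.007, 1.555]
contact_force: [1.0, -0.4, -0.8]
finger_gap: 0.418
gripper_force: 30.0
```

```bash
python3 - <<'E'
from tilt import *
st()
im=read_camera("top");sc=read_camera("scene")
cv2.imwrite("pics/o.png",np.hstack([cv2.resize(sc[110:260,160:300,::-1],None,fx=2.8,fy=2.8,interpolation=cv2.INTER_CUBIC),cv2.resize(im[130:280,260:400,::-1],None,fx=2.8,fy=2.8,interpolation=cv2.INTER_CUBIC)]))
R=tl(np.pi/2,.38);d=R.apply([0,0,1])*14
plan([(cr(0,0,60)+d,R,4,-1),(cr(0,0,50)+d,R,2,-1)])
E
```

```text
14.28 [543.3 -85.8  95.2] [ 2.766 -0.007  1.555] F [ 1.  -0.4 -0.8] gap 39.3 grip 30.0
[[-0.5,-4.5,11.5,0,0,0,-1],[0,-5,11.5,0,0,0,-1],[-0.5,-4.5,11.5,0,0,0,-1],[-0.5,-4.5,11.5,0,-0.01,0,-1],[0,-2,5,0,0,0,-1],[0,-2,4.5,0,0,0,-1]]
end [544.  -87.2  36.8] [2.763 0.004 1.55 ]
```

View pics/o.png

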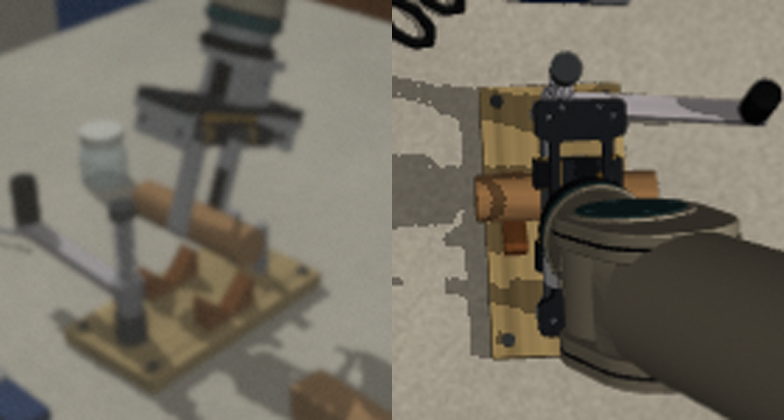

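The blank hangs above and parallel to the groove, and the body clears the rod. I'll lower it.

>>> {"name": "play_rows", "arguments": {
  "steps": [
    [0, -4.5, 11.5, 0, 0, 0, -1],
    [0, -5, 11.5, 0, 0, 0, -1],
    [0, -4.5, 11.5, 0, 0, 0, -1],
    [0, -4.5, 11.5, 0, 0, 0, -1],
    [0, -1, 3, 0, 0, 0, -1],
    [0, 0, 0, 0, 0, 0, -1]
  ]
}}

```text
clock: 15.12
tool_pos: [545.3, -86.1, 44.9]
orientation: [2.761, -0.005, 1.554]
contact_force: [-0.4, -1.1, -0.7]
finger_gap: 0.418
gripper_force: 30.0
```

```bash
python3 - <<'E'
from tilt import *
st()
for z in (18,):
  p=[onz("top",(290,200.0),109),onz("top",(355,199.),109)];print(p,(p[0]+p[1])/2)
hs=cv2.cvtColor(read_camera("top"),cv2.COLOR_RGB2HSV);m=((hs[:,:,1]>100)&(hs[:,:,0]<18)&(hs[:,:,2]>60)).astype('uint8')
ys,xs=np.where(m[185:225,270:375]);
n,l,s,c=cv2.connectedComponentsWithStats(m[170:250,270:375]);print(s[1:],c[1:])
R=tl(np.pi/2,.38);d=R.apply([0,0,1])*14
print(get_obs()["tool_pos"]-d-cr(0,0,50))
E
```

```text
15.12 [545.3 -86.1  44.9] [ 2.761 -0.005  1.554] F [-0.4 -1.1 -0.7] gap 39.3 grip 30.0
[array([540.06495603, -12.15460709, 109.        ]), array([ 533.72987143, -163.98461214,  109.        ])] [536.89741373 -88.06960961 109.        ]
[[ 29  21   3   2   4]
 [ 19  21  23  22 340]
 [ 67  20   3   2   4]
 [ 69  25  13  11 109]
 [ 29  44   1   1   1]
 [ 30  44   9   6  22]] [[29.75       21.25      ]
 [30.07352941 34.03823529]
 [68.25       20.25      ]
 [75.3853211  30.17431193]
 [29.         44.        ]
 [35.27272727 47.81818182]]
[1.24361081 0.96493356 8.19385004]
```

>>> {"name": "play_rows", "arguments": {
  "steps": [
    [0, -1, 2.5, 0, 0, 0, -1],
    [0, -1, 2.5, 0, 0, 0, -1],
    [0, -0.5, 1, 0, 0, 0, -1],
    [0, 0, 0, 0, 0, 0, -1]
  ]
}}

```text
clock: 15.68
tool_pos: [545.4, -86.1, 38.3]
orientation: [2.761, -0.005, 1.554]
contact_force: [0.1, 0.3, -0.2]
finger_gap: 0.419
gripper_force: 30.0
```

>>> {"name": "play_rows", "arguments": {
  "steps": [
    [0, -0.5, 1.5, 0, 0, 0, -1],
    [0, 0, 0, 0, 0, 0, -1]
  ]
}}

```text
clock: 15.92
tool_pos: [546.1, -86.2, 37.2]
orientation: [2.759, -0.004, 1.554]
contact_force: [0.4, -0.2, 3.1]
finger_gap: 0.422
gripper_force: 30.0
```

Light contact with the V. I'll press 1 mm more, open to only about 50 mm because the low finger is near the base, and retract along the tool.

>>> {"name": "play_rows", "arguments": {
  "steps": [
    [0, -0.5, 1, 0, 0, 0, -1],
    [0, 0, 0, 0, 0, 0, -0.1],
    [0, 0, 0, 0, 0, 0, 0.05],
    [0, 0, 0, 0, 0, 0, 0.05],
    [0, 0, 0, 0, 0, 0, 0.05]
  ]
}}

```text
clock: 16.55
tool_pos: [544.9, -86.0, 35.3]
orientation: [2.762, -0.005, 1.554]
contact_force: [-0.0, -0.4, -1.0]
finger_gap: 0.526
gripper_force: 0.0
```

>>> {"name": "play_rows", "arguments": {
  "steps": [
    [0, 0, -10, 0, 0, 0, 0.05],
    [0, 0, -20, 0, 0, 0, 0.05],
    [0, 0, -30, 0, 0, 0, 0.05],
    [0, 0, -40, 0, 0, 0, 0.05],
    [0, 0, -40, 0, 0, 0, 0.05],
    [0, 0, -40, 0, 0, 0, 0.05],
    [0, 0, 0, 0, 0, 0, 1]
  ]
}}

```text
clock: 17.42
tool_pos: [489.0, -89.6, 182.8]
orientation: [2.755, 0.002, 1.547]
contact_force: [-0.3, 0.2, -0.7]
finger_gap: 0.599
gripper_force: 0.0
```

```bash
python3 - <<'E'
from h import *
st()
# knob expected at turn ~1.5: go over it, gripper yaw 1.484
plan([((500,-260,215),down(1.484),8,1),((612.5,-260.5,205),down(1.484),5,1)])
E
```

```text
17.43 [489.  -89.6 182.8] [2.755e+00 2.000e-03 1.547e+00] F [-0.3  0.2 -0.7] gap 56.3 grip 0.0
[[-21.5,3.5,-3,0.05,0,0.01,1],[-21,3,-3,0.05,0,0.01,1],[-21,3.5,-3.5,0.04,0,0,1],[-21.5,3,-3.5,0.05,-0.01,0.01,1],[-21,3.5,-3.5,0.05,0,0.01,1],[-21,3.5,-3.5,0.05,0,0.01,1],[-21.5,3,-3.5,0.05,0,0,1],[-21,3.5,-4,0.05,0,0.01,1],[2,22,2,0,0,0,1],[1.5,22.5,2,0,0,0,1],[2,22.5,2,0,0,0,1],[1.5,22.5,1.5,0,0,0,1]]
[[2,22.5,2,0,0,0,1]]
end [ 612.5 -260.5  205.1] [-3.138e+00 -1.000e-03  1.486e+00]
```

>>> {"name": "play_rows", "arguments": {
  "steps": [
    [-21.5, 3.5, -3, 0.05, 0, 0.01, 1],
    [-21, 3, -3, 0.05, 0, 0.01, 1],
    [-21, 3.5, -3.5, 0.04, 0, 0, 1],
    [-21.5, 3, -3.5, 0.05, -0.01, 0.01, 1],
    [-21, 3.5, -3.5, 0.05, 0, 0.01, 1],
    [-21, 3.5, -3.5, 0.05, 0, 0.01, 1],
    [-21.5, 3, -3.5, 0.05, 0, 0, 1],
    [-21, 3.5, -4, 0.05, 0, 0.01, 1],
    [0, 0, 0, 0, 0, 0, 1]
  ]
}}

```text
clock: 18.55
tool_pos: [501.1, -261.7, 211.2]
orientation: [-3.135, 0.001, 1.484]
contact_force: [0.2, 0.0, -0.4]
finger_gap: 1.0
gripper_force: 0.0
```

```bash
python3 - <<'E'
from h import *
st()
im=read_camera("top");sc=read_camera("scene")
cv2.imwrite("pics/p.png",np.hstack([cv2.resize(sc[110:260,160:300,::-1],None,fx=2.8,fy=2.8,interpolation=cv2.INTER_CUBIC),cv2.resize(im[130:280,260:400,::-1],None,fx=2.8,fy=2.8,interpolation=cv2.INTER_CUBIC)]))
plan([((612.5,-260.5,205),down(1.484),5,1),((612.5,-260.5,87),down(1.484),6,1)])
E
```

```text
18.55 [ 501.1 -261.7  211.2] [-3.135e+00  1.000e-03  1.484e+00] F [ 0.2  0.  -0.4] gap 94.0 grip 0.0
[[1.5,22.5,1,0,0,0,1],[1.5,22.5,1.5,0,0,0,1],[1.5,22.5,1,0,0,0,1],[1.5,22.5,1,-0.01,0,0,1],[2,22.5,1.5,0,0,0,1],[0,-0.5,19.5,0,0,0,1],[0,0,20,0,0,0,1],[-0.5,0,19.5,0,0,0,1],[0,0,19.5,0,0,0,1],[0,0,20,0,0,0,1],[0,0,19.5,0,0,0,1]]
end [ 612.5 -260.7   87. ] [ 3.139e+00 -1.000e-03  1.488e+00]
```

View pics/p.png

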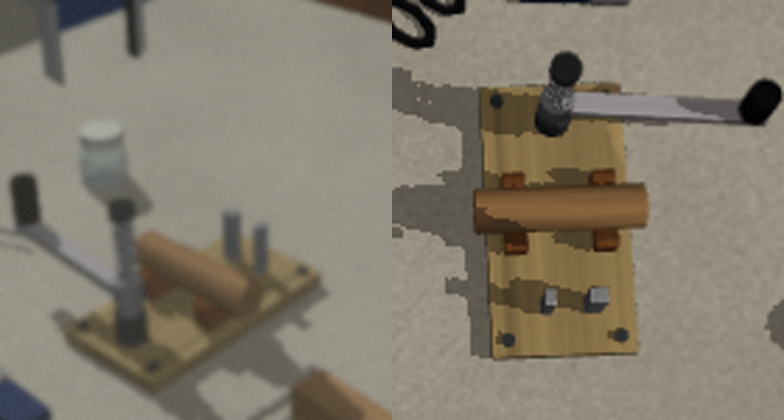

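The blank is seated in the V with equal overhang: 474→502 on the left and 619→648 on the right. The bar is still aside with its knob at (762,100). I'll grip the knob again and lift.

>>> {"name": "play_rows", "arguments": {
  "steps": [
    [1.5, 22.5, 1, 0, 0, 0, 1],
    [1.5, 22.5, 1.5, 0, 0, 0, 1],
    [1.5, 22.5, 1, 0, 0, 0, 1],
    [1.5, 22.5, 1, 0, 0, 0, 1],
    [2, 22.5, 1.5, 0, 0, 0, 1],
    [0, 0, 19.5, 0, 0, 0, 1],
    [0, 0, 20, 0, 0, 0, 1],
    [0, 0, 19.5, 0, 0, 0, 1],
    [0, 0, 19.5, 0, 0, 0, 1],
    [0, 0, 20, 0, 0, 0, 1],
    [0, 0, 19.5, 0, 0, 0, 1],
    [0, 0, 0, 0, 0, 0, 1]
  ]
}}

```text
clock: 20.15
tool_pos: [610.9, -260.5, 85.8]
orientation: [-3.131, -0.002, 1.488]
contact_force: [0.4, -0.4, 0.9]
finger_gap: 1.002
gripper_force: 0.0
```

>>> {"name": "play_rows", "arguments": {
  "steps": [
    [0, 0, 0, 0, 0, 0, -1],
    [0, 0, 0, 0, 0, 0, -1],
    [0, 0, 0, 0, 0, 0, -1],
    [0, 0, 0, 0, 0, 0, -1],
    [0, 0, 0, 0, 0, 0, -1],
    [0, 0, 0, 0, 0, 0, -1],
    [0, 0, 0, 0, 0, 0, -1],
    [0, 0, -5, 0, 0, 0, -1],
    [0, 0, -8, 0, 0, 0, -1],
    [0, 0, -8, 0, 0, 0, -1],
    [0, 0, -7, 0, 0, 0, -1],
    [0, 0, 0, 0, 0, 0, -1]
  ],
  "squeeze": 35
}}

```text
clock: 21.65
tool_pos: [612.3, -260.0, 116.3]
orientation: [-3.134, -0.002, 1.489]
contact_force: [0.2, 4.5, -9.6]
finger_gap: 0.29
gripper_force: 35.0
```

```bash
python3 arc.py -1.2 12
```

```text
21.65 [ 612.3 -260.   116.3] [-3.134e+00 -2.000e-03  1.489e+00] F [ 0.2  4.5 -9.6] gap 27.2 grip 35.0
turn 1.491959366238163 r 171.86375436256864
[[1,-17,0,-0.01,0,0.1,-1],[1,-17.5,0,0,0,0.1,-1],[1.5,-17,0,0,0,0.1,-1],[1,-17,0,0,0,0.1,-1],[1,-17.5,0,0,0,0.1,-1],[1.5,-17,0,0,0,0.1,-1],[1,-17,0,0,0,0.1,-1],[1,-17,0,0,0,0.1,-1],[1,-17.5,0,0,0,0.1,-1],[1.5,-17,0,0,0,0.1,-1],[1,-17,0,0,0,0.1,-1],[1,-17.5,0,0,0,0.1,-1]]
end [ 463.5 -135.1  116.3] [-3.141e+00 -3.000e-03  2.890e-01]
```

>>> {"name": "play_rows", "arguments": {
  "steps": [
    [1, -17, 0, -0.01, 0, 0.1, -1],
    [1, -17.5, 0, 0, 0, 0.1, -1],
    [1.5, -17, 0, 0, 0, 0.1, -1],
    [1, -17, 0, 0, 0, 0.1, -1],
    [1, -17.5, 0, 0, 0, 0.1, -1],
    [1.5, -17, 0, 0, 0, 0.1, -1],
    [1, -17, 0, 0, 0, 0.1, -1],
    [1, -17, 0, 0, 0, 0.1, -1],
    [1, -17.5, 0, 0, 0, 0.1, -1],
    [1.5, -17, 0, 0, 0, 0.1, -1],
    [1, -17, 0, 0, 0, 0.1, -1],
    [1, -17.5, 0, 0, 0, 0.1, -1]
  ]
}}

```text
clock: 23.15
tool_pos: [465.5, -135.4, 116.6]
orientation: [3.14, -0.007, 0.286]
contact_force: [5.0, 1.2, -10.0]
finger_gap: 0.293
gripper_force: 35.0
```

```bash
python3 arc.py -0.29 5
```

```text
23.15 [ 465.5 -135.4  116.6] [ 3.14  -0.007  0.286] F [  5.    1.2 -10. ] gap 27.6 grip 35.0
turn 0.29626020705559064 r 170.27704284221767
[[-1.5,-10,0,0,-0.01,0.06,-1],[0.5,-10,0,0,0,0.06,-1],[0.5,-10,0,0,0,0.05,-1],[0.5,-10,0,0,0,0.06,-1],[0,-10,0,0,0,0.06,-1]]
end [457.1 -86.5 116.5] [ 3.139e+00  3.000e-03 -4.000e-03]
```

>>> {"name": "play_rows", "arguments": {
  "steps": [
    [-1, -10, 0, 0, 0, 0.06, -1],
    [0.5, -10, 0, 0, 0, 0.06, -1],
    [0.5, -10, 0, 0, 0, 0.05, -1],
    [0.5, -10, 0, 0, 0, 0.06, -1],
    [0, -10, 0, 0, 0, 0.06, -1],
    [0, 0, 0, 0, 0, 0, -1]
  ]
}}

```text
clock: 23.9
tool_pos: [459.2, -86.7, 117.0]
orientation: [3.142, -0.009, -0.001]
contact_force: [5.3, 0.0, -9.6]
finger_gap: 0.291
gripper_force: 35.0
```

```bash
python3 arc.py -0.01 1
```

```text
23.9 [459.2 -86.7 117. ] [ 3.142e+00 -9.000e-03 -1.000e-03] F [ 5.3  0.  -9.6] gap 27.4 grip 35.0
turn 0.006464577068739263 r 170.15952065772203
[[-2,-1.5,0,0,-0.01,0.01,-1]]
end [457.2 -85.2 117. ] [-3.142e+00  1.000e-03 -1.100e-02]
```

About 1 mm short of the stop. I'll push onto it lightly, then lower.

>>> {"name": "play_rows", "arguments": {
  "steps": [
    [-1, -1.5, 0, 0, 0, 0.01, -1],
    [0, -0.5, 0, 0, 0, 0, -1],
    [0, 0, 5, 0, 0, 0, -1],
    [0, 0, 5, 0, 0, 0, -1],
    [0, 0, 0, 0, 0, 0, -1]
  ]
}}

```text
clock: 24.52
tool_pos: [458.9, -85.8, 106.9]
orientation: [3.141, -0.01, -0.012]
contact_force: [6.7, -1.0, -8.4]
finger_gap: 0.29
gripper_force: 35.0
```

>>> {"name": "play_rows", "arguments": {
  "steps": [
    [0, 0, 4, 0, 0, 0, -1],
    [0, 0, 4, 0, 0, 0, -1],
    [0, 0, 3, 0, 0, 0, -1],
    [0, 0, 0, 0, 0, 0, -1]
  ]
}}

```text
clock: 25.02
tool_pos: [458.9, -85.8, 96.0]
orientation: [3.141, -0.01, -0.012]
contact_force: [6.5, -1.9, -8.2]
finger_gap: 0.291
gripper_force: 35.0
```

>>> {"name": "play_rows", "arguments": {
  "steps": [
    [0, 0, 1.5, 0, 0, 0, -1],
    [0, 0, 1.5, 0, 0, 0, -1],
    [0, 0, 1, 0, 0, 0, -1],
    [0, 0, 0, 0, 0, 0, -1]
  ]
}}

```text
clock: 25.52
tool_pos: [458.5, -85.8, 93.6]
orientation: [3.14, -0.01, -0.012]
contact_force: [1.6, -1.5, 13.0]
finger_gap: 0.293
gripper_force: 35.0
```

The bar now rests on the blank: the force has reversed at z≈93.5, a lift of about 6 mm. I'll release and retreat.

>>> {"name": "play_rows", "arguments": {
  "steps": [
    [0, 0, -1, 0, 0, 0, -1],
    [0, 0, 0, 0, 0, 0, 1],
    [0, 0, 0, 0, 0, 0, 1],
    [0, 0, 0, 0, 0, 0, 1],
    [0, 0, 0, 0, 0, 0, 1],
    [0, 0, 0, 0, 0, 0, 1],
    [0, 0, -20, 0, 0, 0, 1],
    [0, 0, -30, 0, 0, 0, 1],
    [0, 0, -40, 0, 0, 0, 1],
    [0, 0, -40, 0, 0, 0, 1],
    [0, 0, 0, 0, 0, 0, 1]
  ]
}}

```text
clock: 26.9
tool_pos: [456.2, -84.9, 224.2]
orientation: [3.141, -0.008, -0.012]
contact_force: [0.5, -0.6, 0.2]
finger_gap: 1.001
gripper_force: 0.0
```

>>> {"name": "play_rows", "arguments": {
  "steps": [
    [0, 40, 0, 0, 0, 0, 1],
    [0, 40, 0, 0, 0, 0, 1],
    [0, 40, 0, 0, 0, 0, 1],
    [0, 40, 0, 0, 0, 0, 1],
    [0, 40, 0, 0, 0, 0, 1],
    [0, 40, 0, 0, 0, 0, 1],
    [0, 0, 0, 0, 0, 0, 1]
  ]
}}

```text
clock: 27.78
tool_pos: [449.6, -327.9, 219.5]
orientation: [-3.14, -0.0, -0.018]
contact_force: [0.5, 0.1, -0.5]
finger_gap: 1.0
gripper_force: 0.0
```

```bash
python3 - <<'E'
from h import *
st()
im=read_camera("top");sc=read_camera("scene")
cv2.imwrite("pics/q.png",np.hstack([cv2.resize(sc[130:260,160:300,::-1],None,fx=2.8,fy=2.8,interpolation=cv2.INTER_CUBIC),cv2.resize(im[140:270,260:400,::-1],None,fx=2.8,fy=2.8,interpolation=cv2.INTER_CUBIC)]))
E
```

```text
27.77 [ 449.6 -327.9  219.5] [-3.14  -0.    -0.018] F [ 0.5  0.1 -0.5] gap 94.0 grip 0.0
```

View pics/q.png

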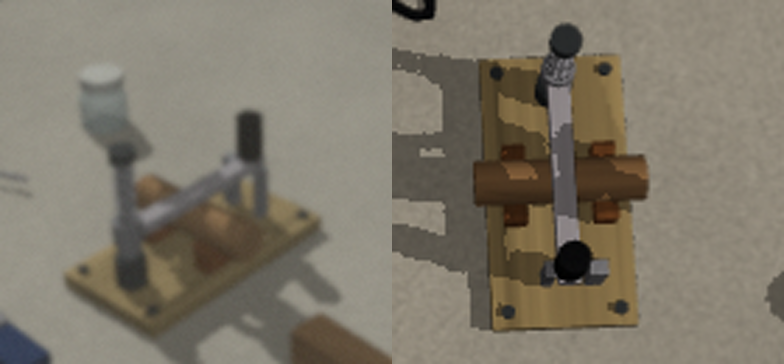

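The bar lies across the seated blank, with its knob at (572,260) between the keeper and the stop. The blank is still centred, running from 474 to 648, so I'll hand in.

```bash
python3 -c "
from station import *
print(close_job())"
```

```text
the job is handed in; nothing more can be done
None
```

The round blank is clamped in the V groove with equal overhang, the bar rests on it between keeper and stop, and the job was handed in at about 28 s; no verdict came back.

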